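# Press the square into the corner of the casting frame and hold it there

### The job

Pick up the steel square by its blue handle, lay it flat on the white casting board inside the corner of the frame, and press it fully home into that corner, so that it swings the sprung copper bar open to its stop and its two outer edges touch both bars along their length. Finish still gripping the square and pressing it against both bars: do not let go. Leave the colour pots and the piping nozzle where they stand.

Things in the scene. Friction and masses are not known exactly. Their poses are not given: they have to be found in the camera images.
- square: loose L-shaped steel square (~0.3 kg) lying flat: two legs at a right angle, each 118 mm long outside, 24 wide, 10 thick, with a diagonal brace carrying a blue handle; the tip of the corner (14x14 mm) is cut away. Origin: underside, below the handle. Outer edges: planes x=+45 and y=+45 mm; legs run from the corner to -y and -x; z up. It fits when its x, y axes match the frame's in direction
- square_handle (a point): middle of the square's upright blue handle, 45 mm above its underside (x = y = 0 of the square); axes as the square. The handle is 22 mm thick along the square's (+x,+y) diagonal, the bisector of its legs - grip it across that - and 56 mm wide across it; it reaches from 10 to 61 mm above the underside
- square_corner (a point): the point on the square's underside where its two outer edges would meet, at (+45, +45, 0) mm from the origin of the square; axes as the square
- frame: white casting board, 195x195 mm, 8 mm thick, fixed to the worktop; place and yaw vary. Origin: on the worktop under the inner corner of its two bars, where an upright brass pin of 12 mm diameter stands (it goes into the square's cut-away corner). The board spans -165 to +30 mm in x and y; z up. The bars are polished, slippery, 18 mm wide, 150 mm long, their tops 22 mm above the worktop
- frame_corner (a point): the inner corner of the frame, on the top face of the board, 8 mm above the worktop; axes as the frame. When the square is home, square_corner coincides with this point
- fixed_bar: aluminium bar fixed on the board at the side away from the robot; its inner face is the plane x = 0 of the frame and it runs from the corner 150 mm towards -y. Origin and axes as the frame
- swing_bar (a joint): angle (rad) of the copper-coloured bar, which turns about the pin at the inner corner. 0: closed, its free end 18 mm inward (-y of the frame), held by a spring (about 0.25 N m, 2 to 5 N on the square). 0.12: open on a firm stop, square to the fixed bar; its inner face is then the plane y=0 of the frame, running 150 mm from the corner to -x
- swing_bar_pivot (a point): on the turning axis of the copper bar, at the level of its top; same place as the inner corner; its axes turn with the bar, whose inner face runs along -x of these axes
- pot_white: bystander: small colour pot with white band and black lid, 44 mm diameter, 62 mm high; origin under its centre
- pot_gold: bystander: small colour pot with gold band and black lid, 44 mm diameter, 62 mm high; origin under its centre
- nozzle: bystander: pale piping nozzle, a cone of 34 mm diameter, 38 mm high; origin under its centre

How it is judged:
On the way:
1. the square is picked up off the worktop (height (world z) of square above 0.02 m and contact force between the fingers and square above 1 N), for 0.1 s.
At the end, for the whole second after the job is handed in: Fingers still grip the square (>2 N). It lies flat on the board (<4 mm above, tilt <0.04 rad), its corner within 4 mm of the frame's, within 0.025 rad of square, pressing on each bar with >1 N; the swinging bar is open to its stop (>0.103 of 0.12 rad) (contact force between the fingers and square above 2 N and contact force between square and fixed_bar above 1 N and contact force between square and swing_bar above 1 N and value of joint swing_bar above 0.103 rad and angle between the x axis of square and the x axis of frame, either way round below 0.025 rad and horizontal distance between square_corner and frame_corner below 0.004 m and z of square_corner in the frame of frame_corner below 0.004 m and angle between square's own z axis and vertical below 0.04 rad); the arm keeps its last pose, push and grip.
It fails at once if a colour pot or the nozzle is moved by more than 30 mm (distance of any of pot_white, pot_gold, nozzle from where it was at the start of the episode above 0.03 m).
It also fails if it takes over 38 s, if anything falls off the work surface, if the arm or the gripper's body presses on something with over 40 N, if the wrist force passes 120 N, or if a joint passes its speed limit or range.

### The arm

A 6-joint arm with a two-finger parallel gripper is mounted at the origin on the work surface; the furniture and walls round the work are solid. World frame = base frame: x ahead of the robot, y to its left, z up, the work surface at z = 0. Lengths are in m, angles in rad, forces in N, time in s.
With the tool pointing down it reaches from about 0.35 to 0.975 m from the base axis. Payload 4.9 kg.
Tool frame: the origin (TCP) lies midway between the tips of the shut fingers; the grasp point (between the pads) lies 19 mm behind it; z points along the fingers, y is the line along which they close (so a half turn about z gives the same grasp; the last joint's range is limited). The gripper opens to 85 mm and grips with 20 to 120 N. Pads are 22 mm wide; open, the fingers measure 114 mm over their backs; the gripper's body (76 mm by 85 mm) begins 54 mm behind the grasp point. The pads swing forward as they close: fully open they stand 13 mm farther back than shut.
Start: joints at [-1.266, 0.053, 1.613, -0, 1.476, -0.119], TCP at [0.257, -0.57, 0.231] pointing down, gripper open.
Joint ranges: [-3.01, 3.01], [-1.01, 2.22], [0.06, 2.58], [-1.02, 4.17], [0.09, 2.62], [-3.14, 3.14]. Speed limits (rad/s): [2.57, 2.57, 3.14, 3.14, 3.14, 3.14].

### API

Orientations are given as a unit quaternion [w, x, y, z].
In Python, from plant import manip gives the robot as it stands.
- The arm moves only by the tool move_arm, never from a script. Its argument "increments" is one flat list of numbers, 5 for each row, row after row: the shift along the tool's x, y, z in mm, then the turn about the tool's z in rad, then the opening, from 0 (shut) to 1 (fully open). In form: [tx, ty, tz, spin, jaw, tx, ty, tz, spin, jaw, ...]. A call has 1 to 8 rows; each row shifts and turns the commanded pose from where the row before left it, along the tool's axes as they then stand; what a row does not reach is not made up. A row lasts 1/12 s, in which the tool goes at most 41.7 mm and 7.16 degrees, less where a joint would pass 70% of its speed; a pose out of reach is approached as far as the arm can. A call with a gripper value outside its range is refused whole. The fingers move at their own pace and stop on an object; the grip force is fixed at half the most. Time passes only in rows, so rows that do not move let the fingers close. It gives the time, the measured TCP pose, the force, the opening and the grip force at its end, in the units of the state.
- manip.state(): the state, without advancing time (a new reading comes with each control period).
- manip.grab_frame(name): name is "scene" or "side" or "wrist"; returns a dict with "image" (400x640x3 uint8, blue, green, red), "fov_y" (degrees; the focal length in pixels is half the picture's height over the tangent of half this angle, whatever the lens; pixels are square), "cx", "cy" (the principal point, pixels), "eye" and "rotation" of the camera in the world; the wrist camera has in their place "T_tool_cam" (4x4, takes a point from camera to tool coordinates, whose origin is the TCP and whose axes are the flange's). Camera axes: x right, y down, z forward; pixel columns grow to the right and rows downward; lengths in m; the calibration is good to about 2 mm. A picture is of the moment at which its call begins: read the wrist's pose just before it. There is no depth.
- manip.job_done(): hands the job in; it is judged then, once.
The state is a dict: "time": time; "joint_pos": joint angles; "joint_vel": joint speeds; "joint_efforts": joint torques, N m; "tool_pos": TCP position; "tool_rot": TCP orientation; "contact_force": force on the tool from outside, world axes, zero at the start; "ft_torque": the same for the moment, N m; "gripper_width": opening from 0.0 (shut) to 1.0 (fully open); "grasp_force": force on a finger pad.
Only numpy, scipy, OpenCV 4.12 (cv2) and the standard library are available. Lean on these libraries where they do the work, as an engineer would, in place of code of your own. Each camera call takes 0.05 s, during which the arm holds its last target. There are 200 camera calls.

## Working session

There is one attempt and no reset: what is moved stays moved. The work goes in short steps, Python scripts to look and compute and a tool call to move; the robot and the scene stay as the last step left them, time stands still between calls to the robot, and variables do not carry over. Pictures are saved under pics/ and viewed, at most 10 in all, crops included, and the job is handed in when it is done.

Besides the shell and the picture viewer there is one more tool, called as name(argument=value, ...) on one line, values as JSON. move_arm: Moves the arm, as the interface text tells. Its arguments: {"type":"object","properties":{"increments":{"type":"array"}},"required":["increments"]}

```bash
mkdir -p pics
cat > h.py <<'E'
import numpy as np, cv2, pickle
from scipy.spatial.transform import Rotation as R
def f_of(f): return 200/np.tan(np.radians(f["fov_y"])/2)
def ray(f,uv,z):
    uv=np.atleast_2d(uv).astype(float); k=f_of(f)
    d=np.c_[(uv[:,0]-f["cx"])/k,(uv[:,1]-f["cy"])/k,np.ones(len(uv))]@np.array(f["rotation"]).T
    e=np.array(f["eye"]); return e+d*((z-e[2])/d[:,2])[:,None]
def proj(f,p):
    c=(np.atleast_2d(p)-f["eye"])@np.array(f["rotation"]); return c[:,:2]/c[:,2:]*f_of(f)+[f["cx"],f["cy"]]
def wrist(manip):
    s=manip.state(); f=manip.grab_frame("wrist"); q=s["tool_rot"]
    T=np.eye(4);T[:3,:3]=R.from_quat([q[1],q[2],q[3],q[0]]).as_matrix();T[:3,3]=s["tool_pos"]
    W=T@np.array(f["T_tool_cam"]); f["eye"]=W[:3,3]; f["rotation"]=W[:3,:3]; return f
E
python3 - <<'E'
from plant import manip
from h import *
s=manip.state(); print({k:np.round(v,3) for k,v in s.items()})
for n in ("scene","side"):
    f=manip.grab_frame(n); pickle.dump(f,open(n+".pkl","wb")); cv2.imwrite(f"pics/{n}0.png",f["image"])
    print(n,f["fov_y"],f["cx"],f["cy"],np.round(f["eye"],3),np.round(f["rotation"],3).tolist())
f=wrist(manip); pickle.dump(f,open("wrist.pkl","wb")); cv2.imwrite("pics/wrist0.png",f["image"]); print(np.round(f["T_tool_cam"],3).tolist(), f["fov_y"],f["eye"])
E
```

```text
{'time': np.float64(0.0), 'joint_pos': array([-1.266,  0.053,  1.614,  0.   ,  1.476, -0.119]), 'joint_vel': array([-0.001, -0.   , -0.   , -0.001,  0.   , -0.002]), 'joint_efforts': array([ 1.0000e-03, -3.9369e+01, -3.7017e+01, -0.0000e+00,  7.0000e-03,
       -0.0000e+00]), 'tool_pos': array([ 0.257, -0.569,  0.23 ]), 'tool_rot': array([-0.001,  0.978,  0.21 , -0.   ]), 'contact_force': array([ 0.778,  0.469, -0.367]), 'ft_torque': array([0.02 , 0.001, 0.022]), 'grasp_force': np.float64(0.0), 'gripper_width': np.float64(0.997)}
scene 45.95864189383735 325.32887787249484 202.52217380125873 [-0.141 -0.985  0.551] [-0.493, 0.778, -0.329, 0.209]
side 44.27488912792599 318.6712852620352 207.53020182792235 [0.44  0.843 0.61 ] [0.028, -0.059, 0.844, -0.532]
[[0.0, -0.96, -0.281, 0.072], [1.0, 0.0, -0.001, -0.001], [0.001, -0.281, 0.96, -0.142], [0.0, 0.0, 0.0, 1.0]] 64.77334857112787 [ 0.32218825 -0.53913178  0.37189703]
```

View pics/scene0.png

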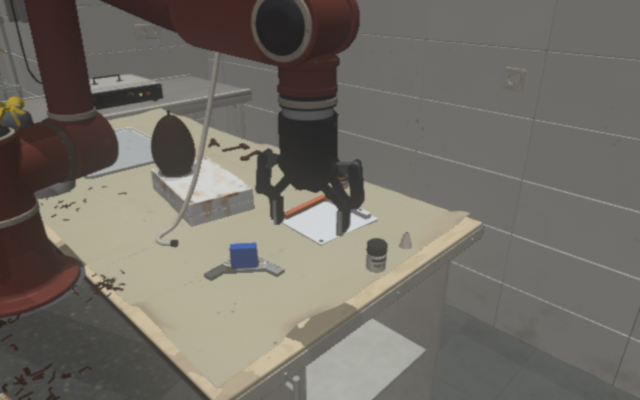

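View pics/side0.png

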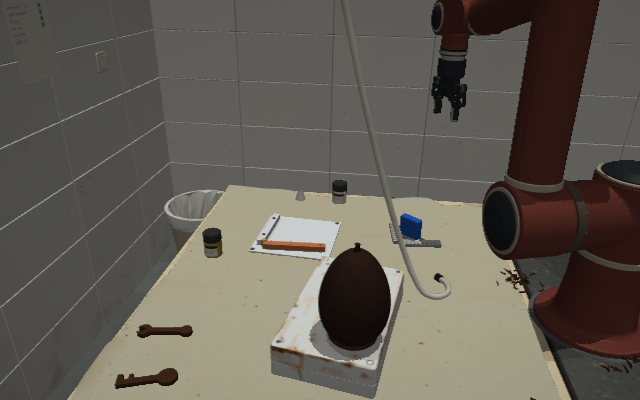

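The scene view shows the square's blue handle at (244,255), the frame at (325,220), a pot at (376,255) and the nozzle at (405,240). The side view shows the copper bar at (293,246), the grey bar at (268,230), the gold pot at (212,243), the white pot at (340,191) and the handle at (411,227).

```bash
sed -i '3i def RM(f):\n    r=np.array(f["rotation"]); return R.from_quat(np.r_[r[1:],r[0]]).as_matrix() if r.shape==(4,) else r' h.py; sed -i 's/np.array(f\["rotation"\])\.T$/RM(f).T/; s/@np.array(f\["rotation"\]); return/@RM(f); return/' h.py
python3 - <<'E'
from h import *
F={n:pickle.load(open(n+".pkl","rb")) for n in("scene","side","wrist")}
def blobs(im,lo,hi,n,amin=30):
    m=cv2.inRange(cv2.cvtColor(im,cv2.COLOR_BGR2HSV),lo,hi)
    c,_=cv2.findContours(m,cv2.RETR_EXTERNAL,cv2.CHAIN_APPROX_NONE)
    return [x for x in c if cv2.contourArea(x)>amin]
for n,f in F.items():
    im=f["image"]
    for nm,lo,hi in(("blue",(105,120,40),(130,255,255)),("copper",(5,150,120),(16,255,255)),("board",(95,5,150),(125,40,255))):
        for c in blobs(im,lo,hi,nm):
            x=c.reshape(-1,2); rc=cv2.minAreaRect(c); M=cv2.moments(c); ce=[M["m10"]/M["m00"],M["m01"]/M["m00"]]
            z={"blue":.045,"copper":.022,"board":.008}[nm]
            print(n,nm,cv2.contourArea(c),np.round(ce,1),np.round(ray(f,ce,z),3), np.round(ray(f,cv2.approxPolyDP(c,4,True)[:,0],z)[:,:2],3).tolist(),cv2.approxPolyDP(c,4,True)[:,0].tolist())
    print(n,"axis",np.round(proj(f,[[.26,-.57,.23]]),1), f["eye"])
E
```

```text
scene blue 88.5 [242.6 246. ] [[ 0.354 -0.264  0.045]] [[0.33, -0.256], [0.375, -0.279], [0.348, -0.246]] [[231, 249], [255, 245], [235, 244]]
scene board 140.5 [356.9 221.8] [[ 0.659 -0.319  0.008]] [[0.61, -0.33], [0.705, -0.336], [0.675, -0.329], [0.677, -0.284]] [[347, 230], [374, 218], [364, 221], [351, 215]]
scene board 1185.0 [316.8 221.9] [[ 0.589 -0.248  0.008]] [[0.678, -0.235], [0.676, -0.181], [0.536, -0.186], [0.541, -0.327], [0.569, -0.329]] [[337, 209], [322, 203], [284, 221], [326, 240], [335, 236]]
scene board 89.5 [140.7 153.6] [[0.524 0.546 0.008]] [[0.527, 0.493], [0.571, 0.6], [0.491, 0.603], [0.533, 0.576], [0.483, 0.497]] [[149, 157], [146, 147], [124, 152], [139, 151], [136, 160]]
scene board 277.5 [129.3 139.3] [[0.57  0.729 0.008]] [[0.57, 0.844], [0.552, 0.753], [0.498, 0.658], [0.6, 0.635], [0.624, 0.77]] [[116, 133], [122, 139], [119, 148], [149, 143], [138, 134]]
scene axis [[311.6 234.1]] [-0.1406761  -0.9847395   0.55107099]
side blue 394.5 [410.7 226.1] [[ 0.344 -0.259  0.045]] [[0.362, -0.324], [0.366, -0.219], [0.329, -0.2], [0.317, -0.297]] [[403, 
[... 223 characters left out ...]
0.312], [0.721, -0.21], [0.703, -0.234]] [[271, 219], [258, 237], [267, 233]]
side board 1540.5 [303.7 234.1] [[ 0.61  -0.243  0.008]] [[0.725, -0.164], [0.538, -0.151], [0.527, -0.318], [0.689, -0.328], [0.689, -0.205], [0.552, -0.211], [0.543, -0.159], [0.694, -0.149], [0.72, -0.174], [0.721, -0.199]] [[252, 246], [328, 255], [339, 223], [280, 217], [270, 239], [325, 242], [326, 253], [263, 250], [255, 244], [257, 239]]
side axis [[442.5 121.1]] [0.44012323 0.84277458 0.60971323]
wrist board 365.5 [136.8 386.1] [[-0.141 -0.46   0.008]] [[-0.158, -0.479], [-0.118, -0.462], [-0.148, -0.434]] [[146, 399], [142, 375], [118, 384]]
wrist axis [[322.1 254. ]] [ 0.32218825 -0.53913178  0.37189703]
```

View pics/wrist0.png

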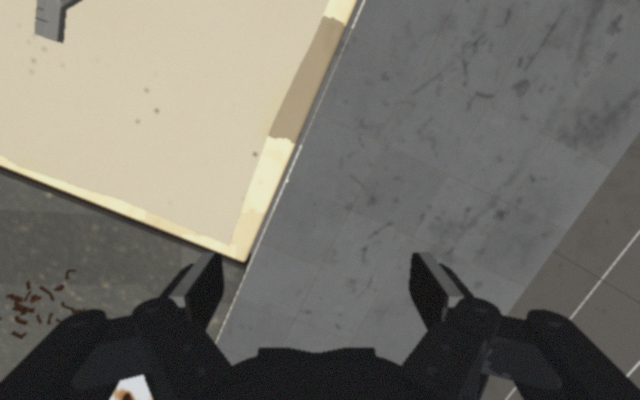

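The wrist view shows only one leg end of the square, at (50,20), so I move the camera over the square.

move_arm(increments=[21, -30, 0, 0, 1, 21, -30, 0, 0, 1, 21, -30, 0, 0, 1, 21, -30, 0, 0, 1, 21, -30, 0, 0, 1, 21, -30, 0, 0, 1, 21, -30, 0, 0, 1, 21, -30, 0, 0, 1])

```text
time: 0.82
tool_pos: [0.3113, -0.28, 0.2309]
tool_rot: [-0.0, 0.978, 0.21, 0.0]
contact_force: [0.3, 1.3, 0.5]
gripper_width: 1.004
grasp_force: 0.0
```

Run:
```python
from plant import manip
from h import *
f=wrist(manip); pickle.dump(f,open("wrist1.pkl","wb")); cv2.imwrite("pics/wrist1.png",f["image"]); print(f["eye"],manip.state()["tool_pos"],manip.state()["tool_rot"])
a=pickle.load(open("scene.pkl","rb"));b=pickle.load(open("side.pkl","rb"))
for z in(0.02,.1,.2,.3,.4): print(z,ray(a,[[170,240],[190,190],[202,150],[212,80]],z)[:,:2].round(2).tolist(),ray(b,[[438,295],[395,215],[375,130],[352,30]],z)[:,:2].round(2).tolist())
```

```text
[ 0.3765833  -0.2498392   0.37255698] [ 0.31233102 -0.27524012  0.23067504] [-0.00212053  0.97724467  0.21210203  0.00104062]
0.02 [[0.28, -0.09], [0.46, 0.12], [0.67, 0.4], [1.41, 1.44]] [[0.3, -0.01], [0.38, -0.37], [0.45, -1.16], [0.82, -5.08]]
0.1 [[0.22, -0.22], [0.37, -0.04], [0.55, 0.19], [1.17, 1.07]] [[0.32, 0.11], [0.39, -0.2], [0.45, -0.89], [0.77, -4.28]]
0.2 [[0.14, -0.39], [0.26, -0.25], [0.4, -0.07], [0.88, 0.62]] [[0.34, 0.25], [0.4, 0.0], [0.45, -0.55], [0.7, -3.27]]
0.3 [[0.06, -0.56], [0.14, -0.46], [0.24, -0.33], [0.59, 0.16]] [[0.36, 0.4], [0.41, 0.21], [0.45, -0.21], [0.64, -2.27]]
0.4 [[-0.02, -0.73], [0.03, -0.67], [0.09, -0.59], [0.3, -0.3]] [[0.39, 0.54], [0.42, 0.41], [0.45, 0.13], [0.57, -1.26]]
```

View pics/wrist1.png

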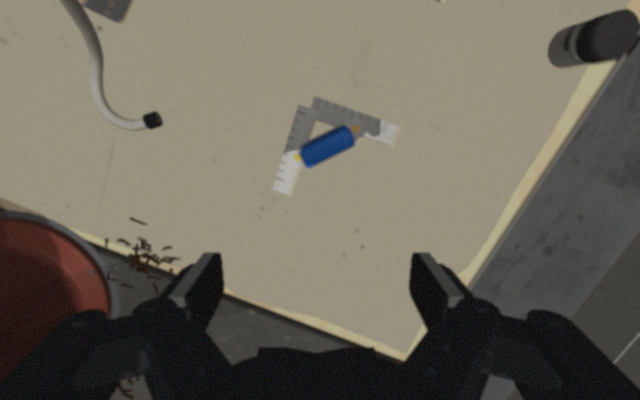

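The wrist view now shows the handle at (328,146), the square's corner at about (305,100), and leg ends at (285,190) and (392,132). I'll measure it, then look at the frame.

Run:
```python
from h import *
f=pickle.load(open("wrist1.pkl","rb")); im=f["image"]; hsv=cv2.cvtColor(im,cv2.COLOR_BGR2HSV)
m=cv2.inRange(hsv,(105,100,40),(130,255,255)); c=max(cv2.findContours(m,0,1)[0],key=cv2.contourArea)
bx=cv2.boxPoints(cv2.minAreaRect(c)); print("box px",bx.round(0).tolist())
for z in(.035,.061): p=ray(f,bx,z)[:,:2]; print(z,p.mean(0).round(4),np.linalg.norm(np.diff(p,axis=0),axis=1).round(4),[round(float(np.degrees(np.arctan2(*(p[i+1]-p[i])[::-1])))%180,1) for i in range(3)])
# legs: pixels differing in saturation/value from worktop
roi=np.zeros(im.shape[:2],np.uint8); roi[85:205,262:412]=1
bg=np.median(im[85:205,262:412].reshape(-1,3),0); print(bg)
d=np.linalg.norm(cv2.GaussianBlur(im,(3,3),0).astype(float)-bg,axis=2)
m=((d>28)&(roi>0)).astype(np.uint8)*255; c=max(cv2.findContours(m,0,1)[0],key=cv2.contourArea)
h=cv2.approxPolyDP(cv2.convexHull(c),3,True)[:,0]; print(h.tolist()); print(ray(f,h,.01)[:,:2].round(4).tolist())
o=im.copy(); cv2.drawContours(o,[c],-1,(0,0,255),1); cv2.imwrite("pics/m1.png",cv2.resize(o[70:220,240:430],None,fx=3,fy=3))
```

```text
box px [[297.0, 148.0], [346.0, 124.0], [356.0, 143.0], [307.0, 168.0]]
0.035 [ 0.3452 -0.2754] [0.0568 0.0229 0.0578] [141.1, 53.2, 141.6]
0.061 [ 0.3476 -0.2735] [0.0524 0.0212 0.0533] [141.1, 53.2, 141.6]
[127. 145. 152.]
[[380, 120], [377, 135], [289, 194], [273, 188], [298, 105], [319, 97]]
[[0.3935, -0.3198], [0.3775, -0.3243], [0.2729, -0.2606], [0.2719, -0.2404], [0.3706, -0.2301], [0.3878, -0.2477]]
```

move_arm(increments=[36, 10, 0, 0, 1, 36, 10, 0, 0, 1, 36, 10, 0, 0, 1, 36, 10, 0, 0, 1, 36, 10, 0, 0, 1, 36, 10, 0, 0, 1, 36, 10, 0, 0, 1, 0, 0, 0, 0, 1])

```text
time: 1.53
tool_pos: [0.5742, -0.2404, 0.229]
tool_rot: [-0.001, 0.977, 0.212, -0.0]
contact_force: [-1.2, 0.4, -0.6]
gripper_width: 1.0
grasp_force: 0.0
```

Run:
```python
from plant import manip
from h import *
f=wrist(manip); pickle.dump(f,open("wrist2.pkl","wb")); cv2.imwrite("pics/wrist2.png",f["image"]); print(f["eye"],manip.state()["tool_pos"],manip.state()["tool_rot"])
```

```text
[ 0.63939349 -0.2101947   0.3707384 ] [ 0.57176894 -0.24095898  0.22930951] [-0.00105467  0.97732411  0.21174362 -0.00105702]
```

View pics/wrist2.png

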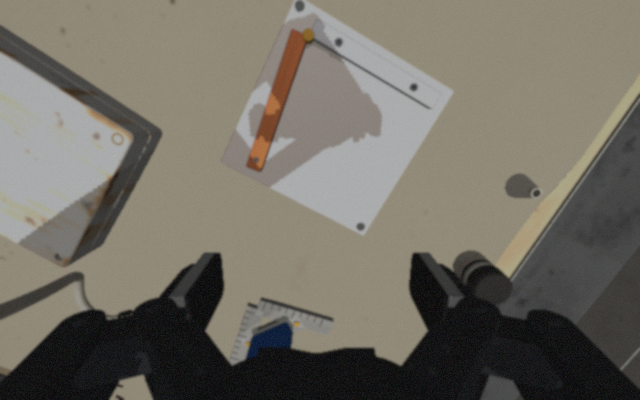

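The wrist view shows the board with corners near (300,2), (453,92), (363,236) and (222,160). The copper bar runs from (300,35) to (256,168), the brass pin is at (308,36), the fixed bar's inner line goes from (313,40) to (430,107), the nozzle is at (522,187) and the white pot at (480,275).

Run:
```python
from h import *
f=pickle.load(open("wrist2.pkl","rb")); im=f["image"]; hsv=cv2.cvtColor(im,cv2.COLOR_BGR2HSV)
g=cv2.GaussianBlur(im,(3,3),0).astype(int)
# board edges: scan along normals of rough edges for strongest gradient in saturation-like (r-b)
rb=(g[:,:,2]-g[:,:,0]).astype(float)
C=np.array([[300,-2],[453,92],[363,236],[222,160]],float); L=[]
for i in range(4):
    a,b=C[i],C[(i+1)%4]; t=(b-a)/np.linalg.norm(b-a); n=np.array([t[1],-t[0]]); pts=[]
    for s in np.linspace(.12,.88,40):
        p=a+s*(b-a); k=np.arange(-9,10); q=p+k[:,None]*n
        if (q[:,1].min()<1): continue
        v=np.array([rb[int(round(y)),int(round(x))] for x,y in q]); d=np.abs(v[4:]-v[:-4]); j=d.argmax()
        if d[j]>8: pts.append(p+(k[j]+2)*n)
    P=ray(f,np.array(pts),.008)[:,:2]
    vx,vy,x0,y0=cv2.fitLine(P.astype(np.float32),cv2.DIST_HUBER,0,.001,.001).ravel(); L.append((np.array([x0,y0]),np.array([vx,vy])))
    res=np.abs((P-[x0,y0])@[vy,-vx]); print(len(P),"ang",round(float(np.degrees(np.arctan2(vy,vx)))%90,2),"res",np.median(res).round(4))
I=[]
for i in range(4):
    (p,u),(q,w)=L[i-1],L[i]; s=np.linalg.solve(np.c_[u,-w],q-p); I.append(p+s[0]*u)
I=np.array(I); print("corners",I.round(4).tolist(),np.linalg.norm(I-np.roll(I,-1,0),axis=1).round(4),"mean",I.mean(0).round(4))
yaw=np.arctan2(*((I[0]-I[3])+(I[1]-I[2]))[::-1]); yaw2=np.arctan2(*((I[0]-I[1])+(I[3]-I[2]))[::-1])-np.pi/2
for y in (yaw,yaw2): print("yaw",np.degrees(y))
y=(yaw+yaw2)/2; Rm=np.array([[np.cos(y),-np.sin(y)],[np.sin(y),np.cos(y)]]); print("corner",I.mean(0)+Rm@[.0675,.0675])
m=cv2.inRange(hsv,(15,120,60),(28,255,255)); 
for c in cv2.findContours(m,0,1)[0]:
    (u,v),r=cv2.minEnclosingCircle(c)
    if v<60 and r>3 and 290<u<330: print("pin",u,v,r,ray(f,[u,v],.022),ray(f,[u,v],.03))
m=cv2.inRange(hsv,(4,120,50),(14,255,255)); c=max(cv2.findContours(m,0,1)[0],key=cv2.contourArea); b=cv2.boxPoints(cv2.minAreaRect(c)); print("copper",ray(f,b,.022)[:,:2].round(4).tolist())
p=ray(f,[[313,40],[430,107]],.008)[:,:2]; print("fixed line",p, np.degrees(np.arctan2(*(p[0]-p[1])[::-1])))
print("fixed line frame x",((p-(I.mean(0)+Rm@[.0675,.0675]))@Rm).round(4))
print("nozzle, pot", ray(f,[[519,188],[482,277]],[.02])[:,:2].round(3))
```

```text
40 ang 85.96 res 0.0
40 ang 86.24 res 0.0
40 ang 85.77 res 0.0005
40 ang 81.11 res 0.0029
corners [[0.7293000221252441, -0.15710000693798065], [0.7166000008583069, -0.33799999952316284], [0.5245000123977661, -0.3253999948501587], [0.5390999913215637, -0.1273999959230423]] [0.1813 0.1925 0.1985 0.1925] mean [ 0.6274 -0.237 ]
yaw -6.3217835
yaw -4.1417785
corner [ 0.70074891 -0.17590241]
pin 307.30950927734375 35.5476188659668 6.584026336669922 [[ 0.69827163 -0.17247894  0.022     ]] [[ 0.69692097 -0.17334414  0.03      ]]
copper [[0.5498, -0.1621], [0.6969, -0.1563], [0.6989, -0.1727], [0.5513, -0.1806]]
fixed line [[ 0.69925735 -0.17808531]
 [ 0.69160363 -0.32310957]] 86.97899202236586
fixed line frame x [[-0.0013 -0.0023]
 [ 0.0043 -0.1474]]
nozzle, pot [[ 0.655 -0.457]
 [ 0.54  -0.481]]
```

Frame: corner about (0.699, -0.172), yaw about -4.0°. The pin at (0.698, -0.1725) and the copper bar at +3.0° (closed) agree with that. Square: origin about (0.3465, -0.276), bisector about 51.5°. Next I go to the grasp.

move_arm(increments=[-36.6, -10.2, 0, 0, 1, -36.6, -10.2, 0, 0, 1, -36.6, -10.2, 0, 0, 1, -36.6, -10.2, 0, 0, 1, -36.6, -10.2, 0, 0, 1, -36.4, -10.3, 0, 0, 1, 0, 0, 0, 0.122, 1, 0, 0, 0, 0.122, 1])

```text
time: 2.25
tool_pos: [0.3421, -0.2766, 0.2312]
tool_rot: [0.001, 0.996, 0.085, 0.0]
contact_force: [0.6, 0.6, 0.2]
gripper_width: 1.0
grasp_force: 0.0
```

move_arm(increments=[0, 0, 18, 0.122, 1, 0, 0, 18, 0.122, 1, 0, 0, 18, 0.122, 1, 0, 0, 18, 0.122, 1, 0, 0, 18, 0.122, 1, 0, 0, 18, 0.122, 1, 0, 0, 18, 0.122, 1, 0, 0, 0, 0, 1])

```text
time: 2.92
tool_pos: [0.3419, -0.2741, 0.1012]
tool_rot: [-0.002, 0.943, -0.332, -0.003]
contact_force: [-0.1, 0.1, -0.9]
gripper_width: 0.997
grasp_force: 0.0
```

Run:
```python
from plant import manip
from h import *
f=wrist(manip); pickle.dump(f,open("wrist3.pkl","wb")); cv2.imwrite("pics/wrist3.png",f["image"]); s=manip.state(); q=s["tool_rot"]; h=np.degrees(2*np.arctan2(q[2],q[1])); print(s["time"],s["tool_pos"],q,"tool x heading",h,s["joint_pos"].round(2))
m=cv2.inRange(cv2.cvtColor(f["image"],cv2.COLOR_BGR2HSV),(105,100,40),(130,255,255)); c=max(cv2.findContours(m,0,1)[0],key=cv2.contourArea)
r=cv2.minAreaRect(c);print(r); 
print(ray(f,r[0],.061),ray(f,r[0],.05))
```

```text
2.9667 [ 0.3427978  -0.27498833  0.10326974] [-0.00106575  0.94398523 -0.32997925 -0.00210804] tool x heading -38.53514348494239 [-0.85 -0.29  2.15 -0.    1.29  1.4 ]
((317.8634948730469, 209.46554565429688), (33.57627868652344, 95.14891815185547), 0.9240454435348511)
[[ 0.35049017 -0.28117377  0.061     ]] [[ 0.34758169 -0.27889747  0.05      ]]
```

View pics/wrist3.png

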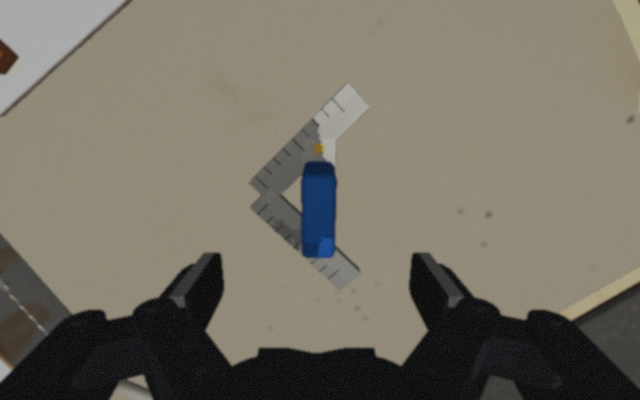

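The handle is upright in the picture at column 318, rows 163–257, so the jaws are aligned. It lies about 4 mm ahead in tool x, so I correct for that, then descend and grip.

move_arm(increments=[4, -1, 14, 0, 1, 0, 0, 14, 0, 1, 0, 0, 14, 0, 1, 0, 0, 14, 0, 1, 0, 0, 14, 0, 1, 0, 0, 14, 0, 1, 0, 0, 0, 0, 1, 0, 0, 0, 0, 0])

```text
time: 3.63
tool_pos: [0.3484, -0.2784, 0.0221]
tool_rot: [0.0, 0.944, -0.33, 0.0]
contact_force: [-0.7, -0.2, 0.1]
gripper_width: 0.885
grasp_force: 0.0
```

move_arm(increments=[0, 0, 0, 0, 0, 0, 0, 0, 0, 0, 0, 0, 0, 0, 0, 0, 0, 0, 0, 0, 0, 0, 0, 0, 0, 0, 0, 0, 0, 0, 0, 0, 0, 0, 0])

```text
time: 4.22
tool_pos: [0.3491, -0.279, 0.0225]
tool_rot: [0.001, 0.944, -0.331, 0.001]
contact_force: [-1.5, -0.0, 6.4]
gripper_width: 0.254
grasp_force: 60.0
```

Gripped (22 mm opening, 60 N). Now lift, carry to a staging point off the corner, and turn.

move_arm(increments=[0, 0, -20, 0, 0, 0, 0, -20, 0, 0, 0, 0, -20, 0, 0, 12, -12, 0, 0, 0, 24, -24, 0, 0, 0, 24, -25, 0, 0, 0, 24, -25, 0, 0, 0, 24, -25, 0, 0, 0])

```text
time: 4.88
tool_pos: [0.5028, -0.2575, 0.0798]
tool_rot: [-0.001, 0.944, -0.331, -0.001]
contact_force: [-0.5, -0.3, -1.9]
gripper_width: 0.252
grasp_force: 59.3
```

move_arm(increments=[24, -25, 0, 0, 0, 24, -25, 0, 0, 0, 24, -25, 0, 0, 0, 13, -13, 0, 0, 0, 0, 0, 0, 0.091, 0, 0, 0, 0, 0.091, 0, 0, 0, 0, 0, 0, 0, 0, 0, 0, 0])

```text
time: 5.55
tool_pos: [0.6226, -0.2424, 0.0796]
tool_rot: [-0.0, 0.91, -0.414, -0.001]
contact_force: [0.2, -0.1, -2.9]
gripper_width: 0.25
grasp_force: 59.6
```

Run:
```python
from plant import manip
from h import *
f=wrist(manip); pickle.dump(f,open("wrist4.pkl","wb")); g=manip.grab_frame("side"); pickle.dump(g,open("side4.pkl","wb"))
a=f["image"]; b=cv2.resize(g["image"][180:280,220:380],(640,400)); cv2.imwrite("pics/m4.png",cv2.resize(np.vstack([a,b]),(480,600))); s=manip.state(); q=s["tool_rot"]; h=np.degrees(2*np.arctan2(q[2],q[1])); print(s["time"],s["tool_pos"],"heading",h,s["contact_force"],s["joint_pos"].round(2),s["grasp_force"])
```

```text
5.65 [ 0.62275114 -0.24281769  0.08039972] heading -48.96588732681509 [-0.28854143  0.16841797 -3.31022402] [-0.48  0.28  1.62  0.    1.24  1.94] 59.55645740032196
```

View pics/m4.png

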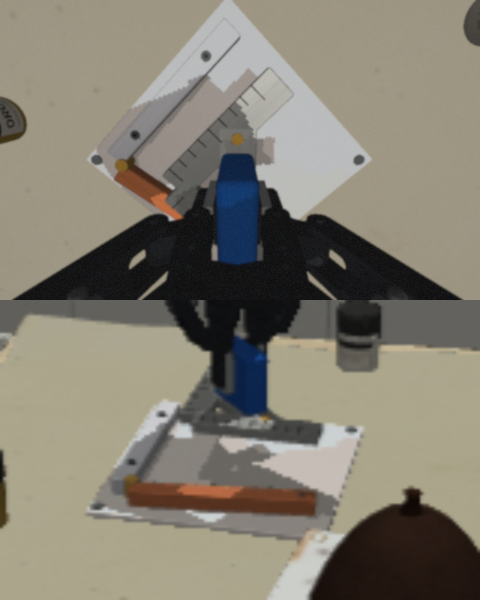

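The wrist part shows the held square's leg running parallel to the fixed bar, clear of both bars. The side part shows it hovering inside the frame with the copper bar still closed. Next I lower it.

move_arm(increments=[0, 0, 16, 0, 0, 0, 0, 16, 0, 0, 0, 0, 12, 0, 0, 0, 0, 3, 0, 0, 0, 0, 0, 0, 0])

```text
time: 6.07
tool_pos: [0.6222, -0.2426, 0.0325]
tool_rot: [-0.0, 0.91, -0.415, -0.002]
contact_force: [1.0, 0.2, -2.4]
gripper_width: 0.252
grasp_force: 59.7
```

move_arm(increments=[0, 0, 1.5, 0, 0, 0, 0, 1, 0, 0, 0, 0, 0, 0, 0])

```text
time: 6.32
tool_pos: [0.6241, -0.2434, 0.0327]
tool_rot: [0.0, 0.91, -0.415, 0.001]
contact_force: [-0.7, -0.1, -3.6]
gripper_width: 0.248
grasp_force: 59.7
```

move_arm(increments=[0, 0, 1, 0, 0, 0, 0, 1, 0, 0, 0, 0, 0, 0, 0])

```text
time: 6.57
tool_pos: [0.6241, -0.2433, 0.0306]
tool_rot: [0.0, 0.91, -0.415, 0.001]
contact_force: [-0.1, 0.5, 0.2]
gripper_width: 0.253
grasp_force: 59.7
```

move_arm(increments=[0, 0, 1, 0, 0, 0, 0, 0, 0, 0])

```text
time: 6.73
tool_pos: [0.6241, -0.2433, 0.0306]
tool_rot: [0.0, 0.91, -0.415, 0.0]
contact_force: [-3.4, 2.1, 4.2]
gripper_width: 0.253
grasp_force: 60.6
```

On the board with light contact. Now slide along frame +x towards the fixed bar.

move_arm(increments=[4, -4, 0, 0, 0, 4, -4, 0, 0, 0, 4, -4, 0, 0, 0, 3, -3, 0, 0, 0, 0, 0, 0, 0, 0])

```text
time: 7.15
tool_pos: [0.6456, -0.2452, 0.0306]
tool_rot: [0.0, 0.91, -0.415, 0.001]
contact_force: [-2.0, 0.9, 4.5]
gripper_width: 0.25
grasp_force: 60.6
```

move_arm(increments=[1, -1, 0, 0, 0, 1, -1, 0, 0, 0, 0, 0, 0, 0, 0])

```text
time: 7.4
tool_pos: [0.6471, -0.2453, 0.0306]
tool_rot: [0.001, 0.91, -0.415, -0.001]
contact_force: [-7.4, 2.0, 8.8]
gripper_width: 0.247
grasp_force: 61.2
```

move_arm(increments=[-4, -4, 0, 0, 0, -4, -4, 0, 0, 0, -4, -4, 0, 0, 0, -4, -4, 0, 0, 0, -2, -2, 0, 0, 0, 0, 0, 0, 0, 0])

```text
time: 7.9
tool_pos: [0.6505, -0.2203, 0.0306]
tool_rot: [0.001, 0.91, -0.414, 0.002]
contact_force: [-1.3, -4.6, 6.0]
gripper_width: 0.253
grasp_force: 60.8
```

Run:
```python
from plant import manip
from h import *
f=wrist(manip); pickle.dump(f,open("wrist5.pkl","wb")); g=manip.grab_frame("side"); pickle.dump(g,open("side5.pkl","wb"))
a=f["image"]; b=cv2.resize(g["image"][180:280,220:380],(640,400)); cv2.imwrite("pics/m5.png",cv2.resize(np.vstack([a,b]),(480,600))); s=manip.state(); q=s["tool_rot"]; h=np.degrees(2*np.arctan2(q[2],q[1])); print(s["time"],s["tool_pos"],"heading",h,s["contact_force"],s["ft_torque"],s["grasp_force"])
```

```text
8.0 [ 0.65050932 -0.22030436  0.03053774] heading -48.97392216582378 [-0.12603217 -5.21420987  4.709904  ] [-0.6740847   0.3571404   0.29914645] 60.70932626724243
```

View pics/m5.png

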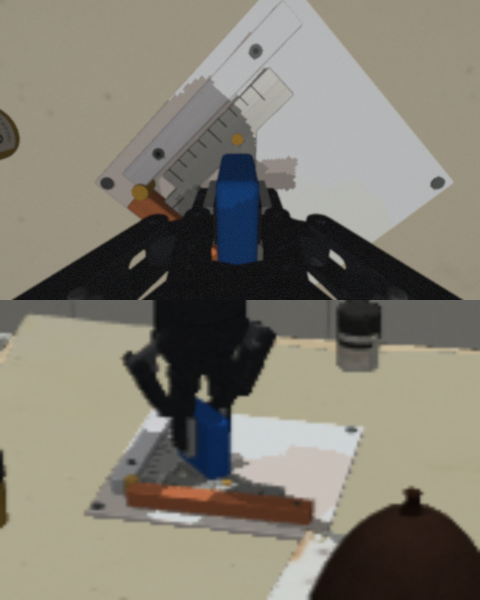

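The leg now lies close along the fixed bar and the copper bar is partly open; about 6 mm of frame +y remains. I push on.

move_arm(increments=[-1, -2, 0, 0, 0, -1, -2, 0, 0, 0, -1, -1.5, 0, 0, 0, 0, 0, 0, 0, 0])

```text
time: 8.33
tool_pos: [0.6516, -0.2177, 0.0309]
tool_rot: [0.004, 0.91, -0.414, 0.002]
contact_force: [-5.8, -13.9, 6.5]
gripper_width: 0.255
grasp_force: 61.1
```

move_arm(increments=[0, -1, 0, 0, 0, 0, -1, 0, 0, 0, 0, 0, 0, 0, 0])

```text
time: 8.58
tool_pos: [0.6517, -0.2176, 0.031]
tool_rot: [0.005, 0.91, -0.415, 0.001]
contact_force: [-10.7, -16.0, 10.0]
gripper_width: 0.25
grasp_force: 61.5
```

Run:
```python
from plant import manip
from h import *
f=wrist(manip); pickle.dump(f,open("wrist6.pkl","wb")); g=manip.grab_frame("side"); pickle.dump(g,open("side6.pkl","wb"))
for n in("side.pkl","side5.pkl","side6.pkl"):
    k=pickle.load(open(n,"rb")); m=cv2.inRange(cv2.cvtColor(k["image"],cv2.COLOR_BGR2HSV),(3,100,60),(18,255,255)); m[:225]=0; m[265:]=0; m[:,:240]=0; m[:,345:]=0
    xs=np.arange(275,320); top=np.array([m[:,x].argmax() if m[:,x].any() else -1 for x in xs]); ok=top>0
    P=ray(k,np.c_[xs,top-.5][ok],.022)[:,:2]; vx,vy,x0,y0=cv2.fitLine(P.astype(np.float32),cv2.DIST_HUBER,0,.001,.001).ravel(); print(n,ok.sum(),"top edge heading",np.degrees(np.arctan2(vy,vx)),"y at x=.7,.6",y0+(vy/vx)*(.7-x0),y0+(vy/vx)*(.6-x0))
s=manip.state(); print(s["time"],s["tool_pos"],s["tool_rot"],s["contact_force"])
a=cv2.resize(f["image"][150:310,120:360],(720,480),interpolation=cv2.INTER_CUBIC); b=cv2.resize(g["image"][205:265,240:345],(630,360),interpolation=cv2.INTER_CUBIC)
o=np.zeros((840,720,3),np.uint8);o[:480]=a;o[480:,:630]=b; cv2.imwrite("pics/m6.png",cv2.resize(o,(514,600)))
```

```text
side.pkl 45 top edge heading 2.9824102 y at x=.7,.6 -0.1729327 -0.1781427
side5.pkl 45 top edge heading -2.4789603 y at x=.7,.6 -0.1724892 -0.16815989
side6.pkl 45 top edge heading -4.4813995 y at x=.7,.6 -0.17385639 -0.16601889
8.6833 [ 0.6516918  -0.21758079  0.03093614] [ 5.11815905e-03  9.09969430e-01 -4.14643056e-01  7.60191005e-04] [-10.30302775 -16.35424012  10.07233601]
```

View pics/m6.png

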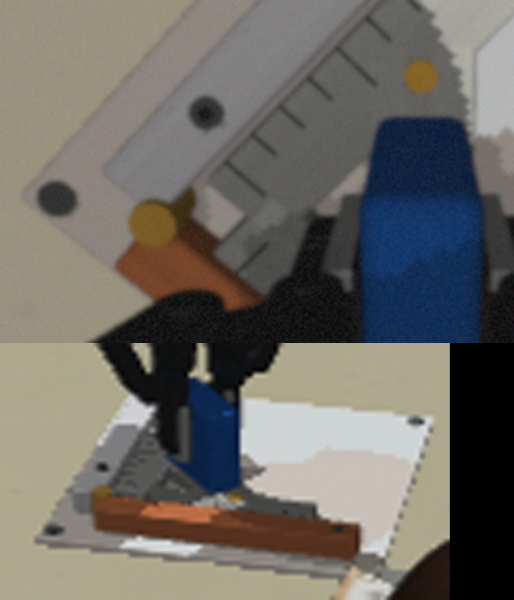

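The copper bar's heading went from +3.0° to -4.5°, so it is open to its stop and the force rose firmly. The crop shows the leg at (205,180)–(370,20) lying along the fixed bar, with the pin at (153,222) in the cut-away. I check yaw numerically.

Run:
```python
from h import *
f=pickle.load(open("wrist6.pkl","rb")); g=cv2.cvtColor(f["image"],cv2.COLOR_BGR2GRAY)
for l in cv2.createLineSegmentDetector().detect(g)[0][:,0]:
    a,b=l[:2],l[2:]
    if np.hypot(*(a-b))<30 or max(a[1],b[1])>275 or min(a[0],b[0])<140 or max(a[0],b[0])>450: continue
    p=ray(f,[a,b],.02)[:,:2]; h=np.degrees(np.arctan2(*(p[1]-p[0])[::-1]))%180
    if 75<h<100: print(l.round(0),round(float(np.hypot(*(a-b)))),"heading-90",round(h-90,2),"x at ends",p.round(4).tolist())
```

```text
[358.  91. 337. 112.] 30 heading-90 -5.53 x at ends [[0.6888, -0.2889], [0.6901, -0.2755]]
[329. 112. 350.  87.] 32 heading-90 -0.82 x at ends [[0.6929, -0.2731], [0.6927, -0.2874]]
[309. 135. 330. 111.] 32 heading-90 -0.92 x at ends [[0.6931, -0.2587], [0.6929, -0.2735]]
[380.   0. 279. 109.] 149 heading-90 -3.96 x at ends [[0.7068, -0.3218], [0.7112, -0.2587]]
[217. 231. 303. 143.] 123 heading-90 -3.95 x at ends [[0.6971, -0.1906], [0.6927, -0.2541]]
[288.  96. 338.  39.] 76 heading-90 -2.19 x at ends [[0.7117, -0.2657], [0.7105, -0.2987]]
[347.   0. 253. 103.] 139 heading-90 -3.98 x at ends [[0.7177, -0.3123], [0.7218, -0.2529]]
[342.  38. 371.   5.] 44 heading-90 -2.67 x at ends [[0.7094, -0.3001], [0.7086, -0.318]]
[391. 127. 342. 175.] 68 heading-90 -3.82 x at ends [[0.6658, -0.2871], [0.6679, -0.255]]
[407.  33. 354.  87.] 75 heading-90 -3.89 x at ends [[0.6892, -0.3204], [0.6913, -0.2889]]
[350.  87. 406.  29.] 80 heading-90 -4.02 x at ends [[0.6929, -0.2878], [0.6906, -0.3211]]
[207. 234. 302. 136.] 137 heading-90 -3.91 x at ends [[0.7, -0.1855], [0.6952, -0.2564]]
[168. 226. 273. 112.] 155 heading-90 -3.94 x at ends [[0.7179, -0.1764], [0.7124, -0.2559]]
```

Both edges are parallel (-3.95° against -3.91°), but there is an apparent gap of about 2 mm at the fixed bar, so the x force may be friction. I press further along frame +x, easing the down force.

move_arm(increments=[0.7, -0.7, -1, 0, 0, 0.7, -0.7, 0, 0, 0, 0, 0, 0, 0, 0])

```text
time: 8.93
tool_pos: [0.6522, -0.2176, 0.0311]
tool_rot: [0.006, 0.91, -0.415, -0.001]
contact_force: [-14.2, -16.3, 10.2]
gripper_width: 0.247
grasp_force: 61.6
```

move_arm(increments=[0.7, -0.7, -0.5, 0, 0, 0.7, -0.7, 0, 0, 0, 0, 0, 0, 0, 0])

```text
time: 9.18
tool_pos: [0.6535, -0.2177, 0.0311]
tool_rot: [0.006, 0.91, -0.415, -0.002]
contact_force: [-14.7, -15.8, 9.7]
gripper_width: 0.247
grasp_force: 61.4
```

```bash
cat > gap.py <<'E'
from plant import manip
from h import *
f=wrist(manip); s=manip.state(); print(round(s["time"],2),s["tool_pos"].round(4),s["tool_rot"].round(4),s["contact_force"].round(1),s["ft_torque"].round(2)); cv2.imwrite("pics/gap%.1f.png"%s["time"],f["image"])
for l in cv2.createLineSegmentDetector().detect(cv2.cvtColor(f["image"],cv2.COLOR_BGR2GRAY))[0][:,0]:
    a,b=l[:2],l[2:]
    if np.hypot(*(a-b))<60 or max(a[1],b[1])>275 or min(a[0],b[0])<140 or max(a[0],b[0])>450: continue
    c=np.array([np.cos(np.radians(-4)),np.sin(np.radians(-4))])
    p=ray(f,[a,b],.02)[:,:2]; h=np.degrees(np.arctan2(*(p[1]-p[0])[::-1]))%180
    if 84<h<88: print(l.round(0),"heading-90",round(h-90,2),"frame x of line (mm)",(((p-[.699,-.172])@c)*1000).round(1))
E
python3 gap.py
```

```text
9.23 [ 0.6536 -0.2177  0.0311] [ 0.0058  0.91   -0.4145 -0.0018] [-14.2 -15.5   9.5] [-2.69  2.43  0.36]
[309. 136. 408.  33.] heading-90 -3.52 frame x of line (mm) [1.5 2. ]
[210. 237. 305. 139.] heading-90 -3.99 frame x of line (mm) [1.6 1.6]
[384.   3. 281. 112.] heading-90 -4.0 frame x of line (mm) [18.2 18.2]
[352.  -0. 264.  97.] heading-90 -3.95 frame x of line (mm) [28.6 28.5]
[409.  37. 361.  87.] heading-90 -3.78 frame x of line (mm) [0.5 0.4]
[391. 127. 342. 175.] heading-90 -3.88 frame x of line (mm) [-23.3 -23.4]
[229. 165. 277. 114.] heading-90 -4.01 frame x of line (mm) [19.2 19.2]
[170. 229. 227. 167.] heading-90 -3.77 frame x of line (mm) [19.  19.2]
```

It moved 2 mm and about 1 mm of gap remains. Continue.

move_arm(increments=[0.7, -0.7, -0.5, 0, 0, 0.7, -0.7, 0, 0, 0, 0, 0, 0, 0, 0])

```text
time: 9.48
tool_pos: [0.6541, -0.2177, 0.0312]
tool_rot: [0.006, 0.91, -0.415, -0.004]
contact_force: [-19.6, -15.4, 10.9]
gripper_width: 0.252
grasp_force: 61.9
```

move_arm(increments=[0.7, -0.7, 0, 0, 0, 0.7, -0.7, 0, 0, 0, 0, 0, 0, 0, 0])

```text
time: 9.73
tool_pos: [0.6542, -0.2177, 0.0314]
tool_rot: [0.007, 0.91, -0.415, -0.006]
contact_force: [-27.6, -14.7, 16.9]
gripper_width: 0.253
grasp_force: 62.6
```

```bash
python3 gap.py
```

```text
9.78 [ 0.6542 -0.2177  0.0314] [ 0.007   0.91   -0.4146 -0.0061] [-27.2 -14.6  16.9] [-2.55  4.16  0.3 ]
[309. 137. 409.  33.] heading-90 -3.66 frame x of line (mm) [1.7 2. ]
[202. 247. 260. 186.] heading-90 -3.32 frame x of line (mm) [1.3 1.9]
[261. 186. 305. 140.] heading-90 -3.65 frame x of line (mm) [1.7 1.8]
[385.   3. 283. 113.] heading-90 -3.95 frame x of line (mm) [18.3 18.3]
[353.   0. 267.  95.] heading-90 -3.95 frame x of line (mm) [28.8 28.8]
[391. 128. 345. 172.] heading-90 -4.2 frame x of line (mm) [-22.9 -22.8]
[412.  36. 362.  87.] heading-90 -3.98 frame x of line (mm) [0.6 0.6]
[170. 230. 250. 144.] heading-90 -3.92 frame x of line (mm) [19.2 19.2]
```

The x motion now stops firmly at the fixed bar (+8 N for 0.1 mm), and the lines coincide. Now the same firmness test along +y, then re-measure the copper bar.

move_arm(increments=[-0.7, -0.7, 0, 0, 0, -0.7, -0.7, 0, 0, 0, 0, 0, 0, 0, 0])

```text
time: 10.03
tool_pos: [0.6542, -0.2176, 0.0314]
tool_rot: [0.008, 0.91, -0.415, -0.005]
contact_force: [-25.8, -20.1, 15.5]
gripper_width: 0.255
grasp_force: 62.4
```

Run:
```python
from plant import manip
from h import *
k=manip.grab_frame("side"); cv2.imwrite("pics/side7.png",k["image"]); im=k["image"]
m=cv2.inRange(cv2.cvtColor(im,cv2.COLOR_BGR2HSV),(3,100,60),(18,255,255)); m[:225]=0; m[265:]=0; m[:,:240]=0; m[:,345:]=0
xs=np.arange(275,320); top=np.array([m[:,x].argmax() for x in xs]); ok=top>0
P=ray(k,np.c_[xs,top-.5][ok],.022)[:,:2]; vx,vy,x0,y0=cv2.fitLine(P.astype(np.float32),cv2.DIST_HUBER,0,.001,.001).ravel(); print("copper heading",np.degrees(np.arctan2(vy,vx)))
s=manip.state(); print(s["tool_pos"].round(4),s["tool_rot"].round(4),s["contact_force"].round(1),s["grasp_force"])
c=manip.grab_frame("scene"); cv2.imwrite("pics/m7.png",np.hstack([cv2.resize(im[200:265,240:345],(400,248),interpolation=2),cv2.resize(c["image"][180:250,270:390],(400,248),interpolation=2)]))
```

```text
copper heading -4.887156
[ 0.6542 -0.2176  0.0315] [ 0.0084  0.9099 -0.4147 -0.0052] [-26.8 -20.1  15.3] 62.36664354801178
```

View pics/m7.png

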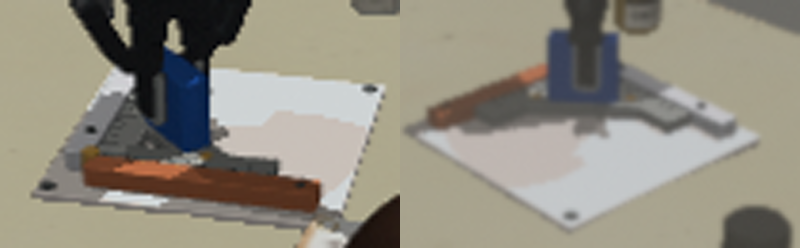

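Both crops show the legs lying along the copper bar (open) and the fixed bar. Both directions are at firm stops and the tool tilt is 0.02 rad, so I hand it in.

```bash
python3 -c "
from plant import manip
print(manip.job_done()); s=manip.state(); print(s['time'],s['tool_pos'],s['contact_force'],s['grasp_force'])"
```

```text
the job is handed in; nothing more can be done
None
the job is handed in; nothing more can be done
```

I handed the job in at about 10 s with the square still gripped (about 62 N) and pressed firmly against both bars; the copper bar was measured open to its stop, the square tilted no more than about 0.02 rad, and the pots and nozzle were not touched, but the system did not report a verdict.

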